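Close the split sample cell on its dowels and hold it pressed

TASK

Close the sample cell: fit the loose upper half, the right way round, onto the two dowels of the lower half on the inspection stage until the two halves meet flush. Then press the pair down against the stage's springs until the pointer is level with the index line, 8 mm down, and finish while still holding it there with the gripper on the upper half; leave the dishes and the mouse alone.

Things in the scene. Friction and masses are not known exactly. Their poses are not given: they have to be found in the camera images.
- upper_half: loose upper half of the cell, flat on the bench, about 0.4 kg: aluminium plate 120 (x) x 80 (y) x 16 mm with two through holes at x = -45 and +45 mm, y = 0. Origin: centre of its underside, z up. Centred on top is a black grip rib, 50 mm long (x), 16 mm thick (y), from 16 to 58 mm above the underside; grip it across y from above, tips down to the plate if you like
- hole_big (a point): centre of the 16 mm hole of the upper half, at the level of the plate's underside
- hole_small (a point): centre of the 12 mm hole of the upper half, at the level of the plate's underside
- stage_base: fixed black stage block 200 (x) x 160 (y) mm, top 45 mm above the bench; origin on the bench under its centre, z up. The lower half of the cell stands centred on it on springs. An index plate with a dark line stands at x = +88 mm, y = 9 to 31 mm, its top 85 mm above the bench; the lower half's pointer is level with the line when 8 mm down
- lower_face (a point): centre of the top (mating) face of the lower half, an aluminium plate 120 (x) x 80 (y) x 20 mm with a round glass window; axes as the stage block's, z up. At rest the face is 83 mm above the bench; it slides straight down only. Closed, the underside of the upper half lies on this face with its x axis the same way
- dowel_big (a point): foot, on the mating face, of the big steel dowel at x = -45 mm of the lower half: 14 mm diameter, stands 24 mm above the face, straight for 14 mm and then a cone to a 5 mm wide tip. It goes into the 16 mm hole
- dowel_small (a point): foot, on the mating face, of the small steel dowel at x = +45 mm of the lower half: 10 mm diameter, same height and shape of tip. It goes into the 12 mm hole; the big dowel does not fit that hole
- lower_half (a joint): how far the lower half is pushed down on its springs, m: 0 up (rest), 0.008 level with the index line, 0.016 bottom stop. The springs are preloaded: the upper half's weight alone does not move it; a push of about 2 N on top of that starts it, about 9 N brings it to 8 mm, each further mm takes 0.9 N. It springs back when let go
- dish_a: closed round sample dish, 62 mm diameter, 15 mm high, lying on the bench beyond the work; origin under its centre. Leave alone
- dish_b: a second such dish, 62 mm diameter, 15 mm high. Leave alone
- mouse: black computer mouse 60 x 100 x 34 mm lying on the bench between the dishes; origin under its centre. Leave alone
Mind the look-alikes: they are no part of the job. Of the things that look like the upper_half, the largest one is meant.

How it is judged (in metres and radians):
At the end, for the whole second after the job is handed in: Each hole within 3 mm of its own dowel's axis and less than 2 mm above the mating face (flush, big hole on big dowel); halves pressed together with over 4 N; lower half held 5 to 11 mm down on its springs; fingers still on the upper half, through the last second (horizontal distance between hole_big and dowel_big below 0.003 m and horizontal distance between hole_small and dowel_small below 0.003 m and z of each of hole_big, hole_small in the frame of lower_face below 0.002 m and contact force between upper_half and stage_base above 4 N and value of joint lower_half between 0.005 and 0.011 m and contact force between the fingers and upper_half above 2 N); the arm keeps its last pose, push and grip.
It fails at once if the first dish is pushed more than 20 mm from its place (distance of dish_a from where it was at the start of the episode above 0.02 m).
It fails at once if the second dish is pushed more than 20 mm from its place (distance of dish_b from where it was at the start of the episode above 0.02 m).
It fails at once if the mouse is pushed more than 20 mm from its place (distance of mouse from where it was at the start of the episode above 0.02 m).
It also fails if it takes over 45 s, if anything falls off the work surface, if the arm or the gripper's body presses on something with over 40 N, if the wrist force passes 120 N, or if a joint passes its speed limit or range.

ROBOT

A 6-joint arm with a two-finger parallel gripper is mounted at the origin on the work surface. World frame = base frame: x ahead of the robot, y to its left, z up, the work surface at z = 0. Lengths are in mm, angles in degrees, forces in N, time in s.
With the tool pointing down it reaches from about 425 to 950 mm from the base axis. Payload 14.7 kg.
Tool frame: the origin (TCP) lies between the finger pads; the fingertips stand 11 mm ahead of it and the grasp point (between the pads) lies 8 mm behind it; z points along the fingers, y is the line along which they close (so a half turn about z gives the same grasp; the last joint's range is limited). The gripper opens to 85 mm and grips with 20 to 120 N. Pads are 22 mm wide; open, the fingers measure 114 mm over their backs; the gripper's body (76 mm by 85 mm) begins 54 mm behind the grasp point. The pads swing forward as they close: fully open they stand 13 mm farther back than shut.
Start: joints at [61.559, 27.513, 91.461, -0, 61.026, -2.67], TCP at [282.587, 585.352, 212.397] pointing down, gripper open.
Joint ranges: [-157.49, 157.49], [-46.99, 117.5], [13.45, 153.17], [-89.5, 269.5], [5.16, 153.95], [-167.48, 167.48]. Speed limits (degrees/s): [108.29, 108.29, 136.94, 172.46, 172.46, 172.46].

INTERFACE

Orientations are given as [roll, pitch, yaw] about the fixed x, y, z axes, in that order (R = Rz(yaw) Ry(pitch) Rx(roll)).
In Python, from rig import status, imaging, ctrl gives the robot as it stands.
- The arm moves only by the shell command python3 -m pendant 'ROWS' [OPENING] [FORCE]. ROWS is text: rows parted by semicolons, each of 6 numbers parted by spaces: the shift along the world's x, y, z normalised to -1 to 1, where 1 is 0.03 m, then the turn, a rotation vector about the world's x, y, z normalised to -1 to 1, where 1 is 0.12 rad. A call has 1 to 10 rows; each row shifts and turns the commanded pose from where the row before left it; what a row does not reach is not made up. A row lasts 1/8 s, in which the tool goes at most 62.5 mm and 10.7 degrees, less where a joint would pass 70% of its speed; a pose out of reach is approached as far as the arm can. A call with a number of a shift or a turn outside -1 to 1 is refused whole. A call with a gripper value outside its range is refused whole. OPENING is the opening, from 0 (shut) to 1 (fully open), set as the call begins (- or left out, the last holds). The fingers move at their own pace and stop on an object; FORCE is the grip in N (left out, the last holds). Time passes only in rows, so rows that do not move let the fingers close. It gives the time, the measured TCP pose, the force, the opening and the grip force at its end, in the units of the state.
- status.observe(): the state, without advancing time (a new reading comes with each control period).
- imaging.get_image(name): name is "side" or "top" or "wrist"; returns a dict with "pixels" (420x560x3 uint8, blue, green, red), "K" (3x3 intrinsics, pixels), "k1" (the pictures are not rectified: a ray, as slopes to the right and down, at radius r is drawn at 1 + k1 r^2 times it, then the intrinsics apply), "R" (3x3) and "t" (3): a world point X has camera coordinates R X + t. Camera axes: x right, y down, z forward; pixel columns grow to the right and rows downward; lengths in mm; the calibration is good to about 2 mm. A picture is of the moment at which its call begins. There is no depth.
- ctrl.sign_off(): hands the job in; it is judged then, once.
The state is a dict: "clock": time; "joint_pos": joint angles; "joint_vel": joint speeds; "joint_efforts": joint torques, N m; "ee_pos": TCP position; "orientation": TCP orientation; "force": force on the tool from outside, world axes, zero at the start; "wrist_torque": the same for the moment, N m; "finger_gap": finger opening in mm; "grip_force": force on a finger pad.
Only numpy, scipy, OpenCV 4.12 (cv2) and the standard library are available. Lean on these libraries where they do the work, as an engineer would, in place of code of your own. Each camera call takes 0.05 s, during which the arm holds its last target. There are 200 camera calls.

## Working session

There is one attempt and no reset: what is moved stays moved. The work goes in short steps, Python scripts to look and compute and a shell command to move; the robot and the scene stay as the last step left them, time stands still between calls to the robot, and variables do not carry over. Pictures are saved under pics/ and viewed, at most 10 in all, crops included, and the job is handed in when it is done.

```bash
mkdir -p pics
cat > h.py <<'E'
import numpy as np, cv2, pickle
from rig import status, imaging, ctrl
def grab(n,f):
    d=imaging.get_image(n); cv2.imwrite('pics/'+f+'.png',d['pixels']); pickle.dump(d,open('pics/'+f+'.pkl','wb')); return d
def load(f): return pickle.load(open('pics/'+f+'.pkl','rb'))
def dist(d): return np.array([d['k1'],0,0,0],float)
def px2w(d,uv,z):
    K,R,t=[np.array(d[k],float) for k in 'KRt']
    n=cv2.undistortPoints(np.array(uv,float).reshape(-1,1,2),K,dist(d),P=None).reshape(-1,2)
    # note invert exact
    r=np.c_[n,np.ones(len(n))]@R; c=-R.T@t
    return c+r*((z-c[2])/r[:,2])[:,None]
def w2px(d,X):
    K,R,t=[np.array(d[k],float) for k in 'KRt']
    return cv2.projectPoints(np.array(X,float).reshape(-1,3),cv2.Rodrigues(R)[0],t,K,dist(d))[0].reshape(-1,2)
def crop(f,x0,y0,x1,y1,s,g):
    im=cv2.imread('pics/'+f+'.png')[y0:y1,x0:x1]; cv2.imwrite('pics/'+g+'.png',cv2.resize(im,None,fx=s,fy=s,interpolation=cv2.INTER_CUBIC))
E
python3 - <<'E'
from h import *
a=grab('top','top1')['pixels'];d=grab('side','side1');b=d['pixels'];grab('wrist','wr1')
cv2.imwrite('pics/both.png',cv2.resize(np.vstack([a,b]),None,fx=.714,fy=.714,interpolation=cv2.INTER_AREA))
for f in('top1','side1','wr1'):
    d=load(f);R=np.array(d['R']);print(f,-R.T@np.array(d['t']),R[2],d['k1'],d['K'][0][0])
print(status.observe())
E
```

```text
top1 [566.47834607 -28.01323884 812.32913629] [ 0.0766451   0.01032177 -0.99700501] -0.06863837236673694 411.7481484415092
side1 [ 507.44952465 -552.23140661  668.27493376] [ 0.15733353  0.66730179 -0.72797973] -0.10549962417608773 400.38952929367883
wr1 [208.47192236 619.73362053 372.97978996] [ 0.28519503 -0.139443   -0.94827182] -0.010223691385906604 306.2412394879417
{'clock': 0.15, 'joint_pos': array([ 6.15589840e+01,  2.75416490e+01,  9.14845757e+01,  4.59887627e-04,
        6.10263591e+01, -2.66762637e+00]), 'joint_vel': array([ 0.04140439, -0.03846895, -0.01412917,  0.01883177,  0.0278908 ,
       -0.00461731]), 'joint_efforts': array([ 9.34276177e-04, -9.51155376e+01, -4.30458426e+01,  7.55599035e-05,
        8.20177695e-03, -8.54925304e-06]), 'ee_pos': array([282.43022394, 585.0785081 , 211.9250255 ]), 'orientation': array([-1.79947492e+02, -2.84904846e-03,  1.54226386e+02]), 'force': array([-0.14410256,  0.45582471,  0.00587978]), 'wrist_torque': array([-0.01561558, -0.01772168, -0.01228529]), 'grip_force': 0.0, 'finger_gap': 85.31711976555813}
```

View pics/top1.png

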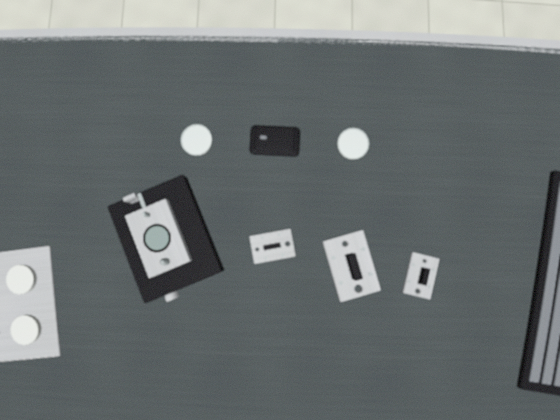

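View pics/side1.png

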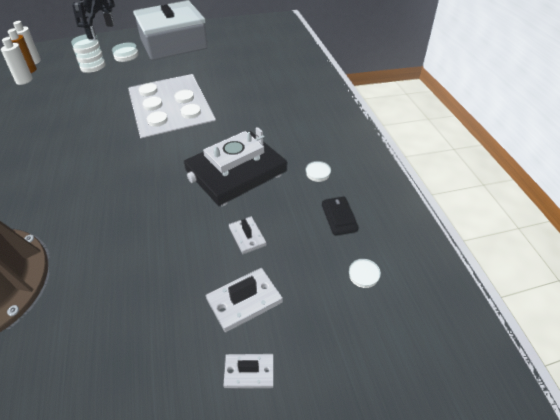

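The picture shows three look-alikes in the top view, at (272,246), (352,266) and (421,276). The middle one is clearly the largest, so it fits the description. The stage is at (166,239) with the lower half on it, and the dishes are at (196,140) and (353,143) with the mouse at (275,140). I'll enlarge the plate and the stage to confirm.

Run:
```python
from h import *
im=cv2.imread('pics/top1.png')
a=im[220:310,305:395];b=im[165:310,100:230]
a=cv2.resize(a,(400,400),interpolation=cv2.INTER_CUBIC); b=cv2.resize(b,(390,435),interpolation=cv2.INTER_CUBIC)
c=np.zeros((440,800,3),np.uint8);c[:400,:400]=a;c[:435,405:795]=b
cv2.imwrite('pics/c1.png',c)
```

```text
(no output)
```

View pics/c1.png

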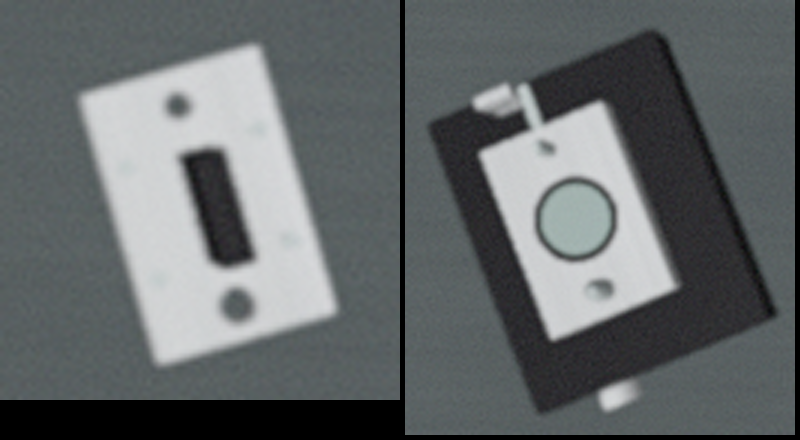

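Left panel: the large plate has corners at about (78,95), (260,42), (340,312) and (157,366), with the small hole at (177,105) and the big one at (237,305). Right panel: the lower half's corners are at (479,153), (606,101), (680,288) and (552,341). Its small dowel and the index plate are at the upper end, the big dowel at (600,290).

Run:
```python
from h import *
d=load('top1')
f=lambda p,s,o:np.array(p,float)/s+np.array(o)
def rep(n,W,L=(120,80)):
    q=W[:,:2]; print(n,np.round(q,1).tolist(),'c',q.mean(0).round(1),'sides',[round(float(np.linalg.norm(q[i]-q[i-1])),1) for i in range(4)])
    for i,j in((3,0),(2,1)):
        v=q[j]-q[i];print('  yaw',np.degrees(np.arctan2(v[1],v[0])).round(2))
    return q.mean(0)
U=f([(78,95),(260,42),(340,312),(157,366)],400/90,(305-.5,220-.5))
cu=rep('upper',px2w(d,U,16))
h=px2w(d,f([(237,305),(177,105)],400/90,(304.5,219.5)),14);v=(h[1]-h[0]);print('holes',h.round(1),np.hypot(*v[:2]),np.degrees(np.arctan2(v[1],v[0])),h.mean(0))
L=f([(479-405,153),(606-405,101),(680-405,288),(552-405,341)],3,(99.5,164.5))
cl=rep('lower',px2w(d,L,83))
S=f([(430-405,125),(655-405,30),(776-405,315),(540-405,412)],3,(99.5,164.5))
rep('stage',px2w(d,S,45))
o=status.observe();print(o['ee_pos'],o['orientation'])
s=load('side1');print('side px pred',w2px(s,[[*cu,16],[*cl,83]]))
```

```text
upper [[577.1, -98.2], [602.1, -177.1], [486.2, -213.4], [461.3, -134.6]] c [ 531.7 -155.8] sides [121.4, 82.8, 121.5, 82.7]
  yaw 17.45
  yaw 17.39
holes [[ 488.  -169.    14. ]
 [ 573.8 -141.5   14. ]] 90.1148001882274 17.747845226656683 [ 530.924737   -155.28086656   14.        ]
lower [[612.2, 263.8], [645.4, 187.9], [535.4, 138.5], [501.9, 213.9]] c [573.7 201. ] sides [121.1, 82.8, 120.5, 82.5]
  yaw 24.33
  yaw 24.17
stage [[631.6, 311.8], [695.3, 170.0], [518.9, 86.7], [454.4, 232.2]] c [575.  200.2] sides [194.3, 155.5, 195.1, 159.1]
  yaw 24.2
  yaw 25.28
[282.43022394 585.0785081  211.9250255 ] [-1.79947492e+02 -2.84904846e-03  1.54226386e+02]
side px pred [[244.67596468 295.16761688]
 [233.93723177 147.37264263]]
```

Upper half: centre about (531,-155.5), yaw 17.5°. Lower half: centre about (574,201), yaw 24.3°. The side lengths and hole spacing come out as they should. I'll move above the upper half with tool yaw 197.5°.

```bash
python3 -m pendant '.32 -.95 0 0 0 .63;.32 -.95 0 0 0 .63;.32 -.95 0 0 0 .63;.32 -.95 0 0 0 .63;.32 -.95 0 0 0 .63;.32 -.95 0 0 0 .63;.32 -.95 0 0 0 .63;.32 -.95 0 0 0 .63;.32 -.95 0 0 0 .63;.32 -.95 0 0 0 .63' 1 60
python3 -m pendant '.32 -.95 0 0 0 0;.32 -.95 0 0 0 0;.32 -.95 0 0 0 0;.32 -.95 0 0 0 0;.32 -.95 0 0 0 0;.32 -.95 0 0 0 0;.32 -.95 0 0 0 0;.32 -.95 0 0 0 0;.32 -.95 0 0 0 0;.32 -.95 0 0 0 0'
python3 -m pendant '.32 -.95 0 0 0 0;.32 -.95 0 0 0 0;.32 -.95 0 0 0 0;.32 -.95 0 0 0 0;.32 -.95 0 0 0 0;.32 -.95 0 0 0 0;0 0 0 0 0 0;0 0 0 0 0 0'
python3 -c "
from h import *
o=status.observe();print(o)
d=grab('wrist','wr2');grab('top','top2');print(w2px(d,[[531.3,-155.5,58]]))"
```

```text
clock: 1.4
ee_pos: [378.7, 299.4, 212.3]
orientation: [-180.0, -0.0, -162.3]
force: [-0.0, -0.3, -0.3]
finger_gap: 85.8
grip_force: 0.0
clock: 2.65
ee_pos: [474.7, 14.4, 212.4]
orientation: [180.0, -0.0, -162.5]
force: [0.6, 1.0, -0.5]
finger_gap: 85.5
grip_force: 0.0
clock: 3.65
ee_pos: [531.7, -155.2, 212.1]
orientation: [180.0, -0.0, -162.5]
force: [-0.1, 0.4, -0.4]
finger_gap: 85.1
grip_force: 0.0
{'clock': 3.65, 'joint_pos': array([-1.94157619e+01,  1.98909637e+01,  1.04178895e+02,  9.28030199e-03,
        5.59806041e+01, -1.26945901e+02]), 'joint_vel': array([ 0.64887287, -0.36464403,  0.4064619 , -0.0512573 , -0.0143301 ,
       -0.10441868]), 'joint_efforts': array([-1.33262079e+00, -7.80174351e+01, -4.11002398e+01, -8.47743521e-02,
       -8.01735604e-02, -5.47313900e-02]), 'ee_pos': array([ 531.7012055 , -155.22335297,  212.122954  ]), 'orientation': array([ 1.79963525e+02, -3.57100401e-02, -1.62475045e+02]), 'force': array([-0.06347123,  0.37767748, -0.39736489]), 'wrist_torque': array([ 0.02467877, -0.04997867, -0.02376365]), 'grip_force': 0.0, 'finger_gap': 85.14439238850251}
[[278.25875335 192.52325964]]
```

View pics/wr2.png

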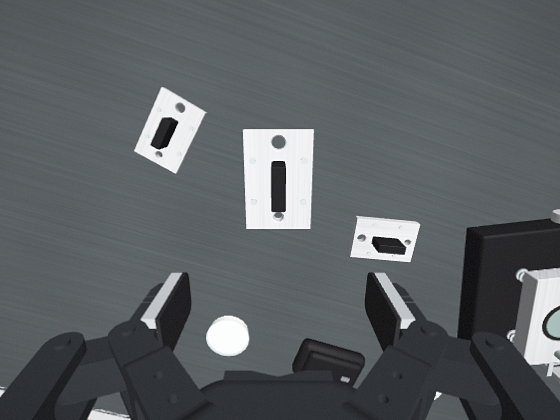

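The wrist view shows the plate squarely between the fingers: corners at (243,129), (314,129), (311,229) and (247,229), big hole at (278,142), and the rib along the pads. I'll check the pose from here and work out the sum.

Run:
```python
from h import *
d=load('wr2')
g=cv2.cvtColor(d['pixels'],cv2.COLOR_BGR2GRAY)
m=np.zeros_like(g);m[110:245,225:335]=255
c=max(cv2.findContours(((g>170)&(m>0)).astype(np.uint8),cv2.RETR_EXTERNAL,cv2.CHAIN_APPROX_NONE)[0],key=cv2.contourArea)
a=cv2.approxPolyDP(c,6,True).reshape(-1,2);print(a.tolist())
q=px2w(d,a,16)[:,:2];print(q.round(1),q.mean(0))
print([(round(float(np.linalg.norm(q[i]-q[i-1])),1),round(float(np.degrees(np.arctan2(*(q[i]-q[i-1])[::-1]))),1)) for i in range(len(q))])
h=px2w(d,[(278.5,142)],16);print(h)
```

```text
[[244, 129], [246, 228], [309, 228], [313, 129]]
[[ 482.9 -211.2]
 [ 597.4 -176.8]
 [ 573.7 -101.7]
 [ 459.5 -137. ]] [ 528.35838711 -156.68964444]
[(77.8, -72.5), (119.5, 16.7), (78.8, 107.5), (119.5, -162.8)]
[[ 484.87494675 -169.77966083   16.        ]]
```

```bash
python3 -m pendant '-.05 -.03 -1 0 0 0;0 0 -1 0 0 0;0 0 -1 0 0 0;0 0 -1 0 0 0;0 0 -1 0 0 0;0 0 -.6 0 0 0;0 0 -.3 0 0 0;0 0 0 0 0 0' 1 60
python3 -m pendant '0 0 0 0 0 0;0 0 0 0 0 0;0 0 0 0 0 0;0 0 0 0 0 0;0 0 0 0 0 0;0 0 0 0 0 0' 0 60
```

```text
clock: 4.75
ee_pos: [530.5, -156.1, 35.3]
orientation: [180.0, -0.0, -162.4]
force: [0.4, 1.4, 0.1]
finger_gap: 85.9
grip_force: 0.0
clock: 5.5
ee_pos: [530.8, -156.6, 35.7]
orientation: [-180.0, 0.0, -162.5]
force: [-1.0, 1.5, 5.6]
finger_gap: 12.8
grip_force: 58.7
```

```bash
python3 -m pendant '0 0 .5 0 0 0;0 0 1 0 0 0;0 0 1 0 0 0;0 0 1 0 0 0;0 0 1 0 0 0;0 0 .5 0 0 0;0 0 0 0 0 0'
python3 -m pendant '.06 .5 0 0 0 .1;.12 1 0 0 0 .1;.12 1 0 0 0 .1;.12 1 0 0 0 .1;.12 1 0 0 0 .1;.12 1 0 0 0 .1;.12 1 0 0 0 .1;.12 1 0 0 0 .1;.12 1 0 0 0 .1;.12 1 0 0 0 .1'
python3 -m pendant '.12 1 0 0 0 0;.12 .9 0 0 0 0;.08 .5 0 0 0 0;0 0 0 0 0 0;0 0 0 0 0 0;0 0 0 0 0 0'
python3 -c "
from h import *
grab('wrist','wr3');grab('top','top3');grab('side','side3')
a=cv2.imread('pics/wr3.png');b=cv2.imread('pics/side3.png')[90:230,150:340];
b=cv2.resize(b,(380,280),interpolation=cv2.INTER_CUBIC);t=cv2.resize(cv2.imread('pics/top3.png')[165:305,90:280],(380,280),interpolation=cv2.INTER_CUBIC)
a=cv2.resize(a,(420,315));c=np.zeros((560,800,3),np.uint8);c[:315,:420]=a;c[:280,420:]=b;c[280:,420:]=t;cv2.imwrite('pics/c3.png',c)"
```

```text
clock: 6.38
ee_pos: [531.1, -156.7, 186.3]
orientation: [-179.9, 0.1, -162.5]
force: [-0.0, -0.4, -3.5]
finger_gap: 13.1
grip_force: 58.9
clock: 7.62
ee_pos: [563.9, 130.1, 184.0]
orientation: [180.0, -0.1, -155.5]
force: [1.1, -0.9, -3.3]
finger_gap: 13.2
grip_force: 58.9
clock: 8.38
ee_pos: [574.4, 199.7, 185.3]
orientation: [-180.0, -0.0, -155.6]
force: [-0.1, 0.6, -3.3]
finger_gap: 13.1
grip_force: 58.9
```

View pics/c3.png

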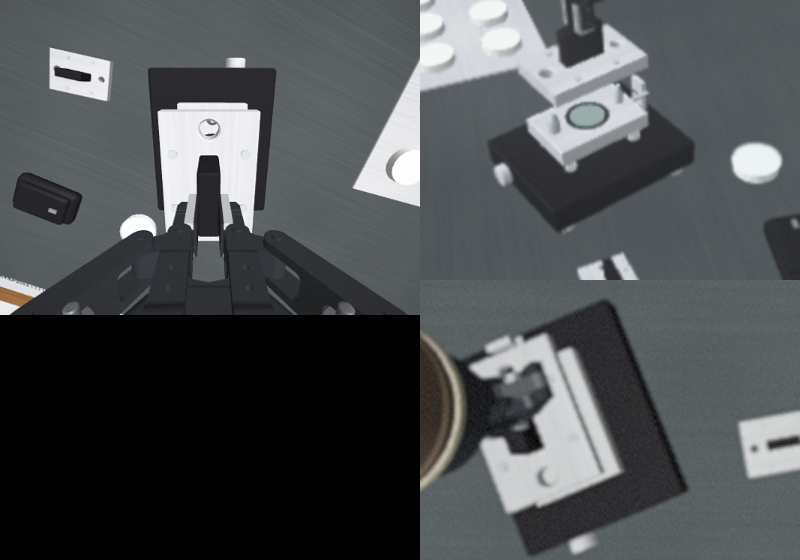

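The half is held level, the right way round, above the lower half. The wrist panel shows the big dowel through the big hole at about (209,128). I'll enlarge that area to compare the plate edges.

```bash
python3 -c "
from h import *
crop('wr3',190,70,370,220,4,'c4')"
```

```text
(no output)
```

View pics/c4.png

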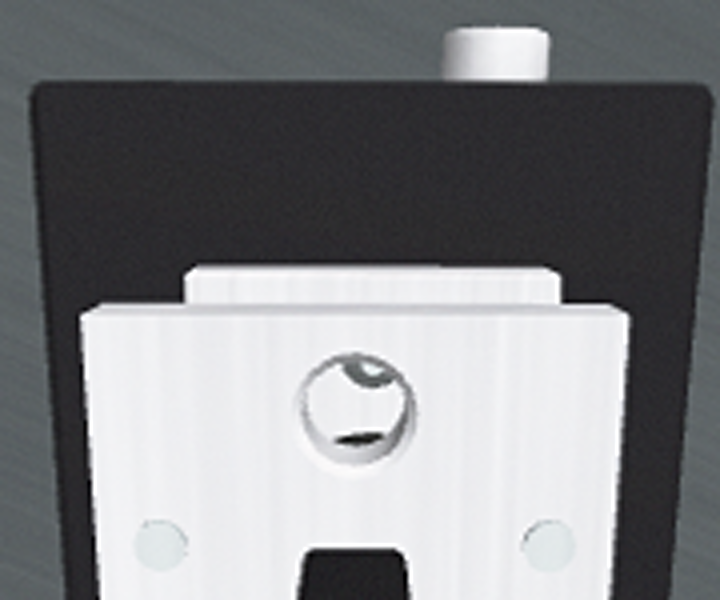

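Run:
```python
from h import *
d=load('wr3');R=np.array(d['R']);print('cam',-R.T@np.array(d['t']))
f=lambda p:np.array(p,float)/4+np.array([190,70])-.375
y=np.radians(24.4);A=np.array([[np.cos(y),np.sin(y)],[-np.sin(y),np.cos(y)]])
c=np.array([574.4,199.7])  # TCP ; local frame
loc=lambda uv,z:((px2w(d,f(uv),z)[:,:2]-c)@A.T).round(1)
for z in(166,150): print('upper corners',z,loc([(82,316),(629,316),(90,305),(620,305)],z).tolist())
print('hole rim L/R/T/B',loc([(298,405),(417,405),(357,350),(357,466)],166).tolist())
for z in(83,63):print('lower corners',z,loc([(184,275),(561,275),(190,266),(557,266)],z).tolist())
print('stage corners',loc([(32,88),(712,88)],45).tolist())
print('dowel tip px for local (-45,0)', (w2px(d,[[*(c+np.array([-45,0])@A),107]])-[190,70])*4)
```

```text
cam [499.54728904 165.10144104 346.48018077]
upper corners 166 [[-61.9, -39.9], [-61.8, 39.5], [-63.5, -38.7], [-63.4, 38.1]]
upper corners 150 [[-60.1, -43.4], [-60.0, 43.1], [-61.8, -42.0], [-61.7, 41.5]]
hole rim L/R/T/B [[-48.9, -8.7], [-48.8, 8.9], [-57.0, 0.0], [-39.6, 0.0]]
lower corners 83 [[-60.9, -36.0], [-60.8, 43.1], [-62.8, -34.7], [-62.7, 42.1]]
lower corners 63 [[-59.3, -38.7], [-59.2, 46.4], [-61.3, -37.3], [-61.2, 45.4]]
stage corners [[-99.8, -74.2], [-99.6, 81.9]]
dowel tip px for local (-45,0) [[354.40976537 367.1837666 ]]
```

```bash
python3 -m pendant '0 .1 -.6 0 0 0;0 0 -.6 0 0 0;0 0 0 0 0 0;0 0 0 0 0 0;0 0 0 0 0 0'
python3 -c "
from h import *
grab('wrist','wr5');grab('side','side5')
a=cv2.imread('pics/wr5.png')[90:230,190:370];b=cv2.imread('pics/side5.png')[100:200,170:300]
c=np.zeros((600,800,3),np.uint8);c[:350,:450]=cv2.resize(a,(450,350),interpolation=cv2.INTER_CUBIC);
c[:269,450:800]=cv2.resize(b,(350,269),interpolation=cv2.INTER_CUBIC)
e=cv2.imread('pics/wr5.png')[110:172,190:370];c[350:,:720]=cv2.resize(e,(720,248),interpolation=cv2.INTER_CUBIC)[:250] if 0 else np.vstack([cv2.resize(e,(720,248),interpolation=cv2.INTER_CUBIC),np.zeros((2,720,3),np.uint8)])
cv2.imwrite('pics/c5.png',c);print(status.observe()['ee_pos'])"
```

```text
clock: 9.15
ee_pos: [574.8, 203.5, 149.8]
orientation: [-180.0, 0.0, -155.6]
force: [-0.7, -0.4, -2.3]
finger_gap: 12.9
grip_force: 59.0
[574.78629253 203.53172361 149.87226813]
```

View pics/c5.png

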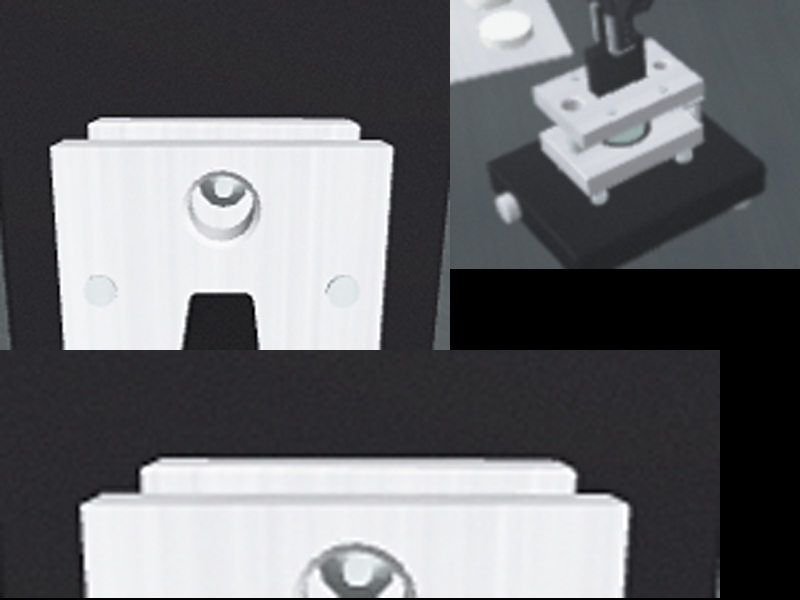

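Left panel: the cone's tip now sits inside the big hole, at (223,188), nearly centred in y. Lower panel: the upper half's edge runs from (81,504) to (629,504), the lower half's from (141,468) to (576,468).

Run:
```python
from h import *
d=load('wr5')
y=np.radians(24.4);A=np.array([[np.cos(y),np.sin(y)],[-np.sin(y),np.cos(y)]])
c=np.array([574.8,203.5])
loc=lambda uv,z,s,o:((px2w(d,np.array(uv,float)/s+np.array(o)-.4,z)[:,:2]-c)@A.T).round(1).tolist()
print('upper',loc([(81,504-350),(629,504-350)],130.5,4,(190,110)))
print('lower',loc([(141,468-350),(576,468-350)],83,4,(190,110)))
print('hole L R T B',loc([(187,205),(260,205),(223,170),(223,240)],130.5,2.5,(190,90)))
print('tip',loc([(223.5,189)],107,2.5,(190,90)))
```

```text
upper [[-62.1, -40.0], [-62.0, 39.5]]
lower [[-63.1, -39.1], [-63.1, 39.9]]
hole L R T B [[-48.3, -8.6], [-48.3, 8.8], [-56.6, -0.0], [-39.8, -0.0]]
tip [[-48.1, 0.2]]
```

Offsets are under 1 mm, so I'll go down onto the dowels.

```bash
python3 -m pendant '-.02 0 -.2 0 0 0;0 0 -.2 0 0 0;0 0 -.2 0 0 0;0 0 -.2 0 0 0;0 0 0 0 0 0;0 0 0 0 0 0'
```

```text
clock: 10.0
ee_pos: [574.0, 203.5, 125.5]
orientation: [-180.0, 0.0, -155.6]
force: [0.1, -0.9, -3.2]
finger_gap: 13.3
grip_force: 58.9
```

```bash
python3 -m pendant '0 0 -.13 0 0 0;0 0 -.1 0 0 0;0 0 0 0 0 0;0 0 0 0 0 0;0 0 0 0 0 0'
python3 -m pendant '0 0 -.1 0 0 0;0 0 -.1 0 0 0;0 0 0 0 0 0;0 0 0 0 0 0;0 0 0 0 0 0'
```

```text
clock: 10.62
ee_pos: [573.9, 203.5, 118.7]
orientation: [180.0, 0.0, -155.6]
force: [-1.9, 1.6, 2.1]
finger_gap: 13.1
grip_force: 59.7
clock: 11.25
ee_pos: [574.0, 203.5, 112.7]
orientation: [180.0, 0.0, -155.6]
force: [-3.9, 1.2, 7.5]
finger_gap: 13.5
grip_force: 60.4
```

```bash
python3 -m pendant '0 0 -.06 0 0 0;0 0 0 0 0 0;0 0 0 0 0 0;0 0 0 0 0 0;0 0 0 0 0 0'
python3 -c "
from h import *
grab('wrist','wr6');grab('side','side6')
a=cv2.imread('pics/wr6.png')[90:230,190:370];b=cv2.imread('pics/side6.png')[100:200,170:300]
c=np.zeros((310,800,3),np.uint8);c[:310,:398]=cv2.resize(a,(398,310),interpolation=cv2.INTER_CUBIC);
c[:308,400:800]=cv2.resize(b,(400,308),interpolation=cv2.INTER_CUBIC)
cv2.imwrite('pics/c6.png',c)"
```

```text
clock: 11.88
ee_pos: [574.0, 203.6, 111.0]
orientation: [180.0, 0.0, -155.6]
force: [-3.0, 1.4, 8.8]
finger_gap: 13.1
grip_force: 60.6
```

View pics/c6.png

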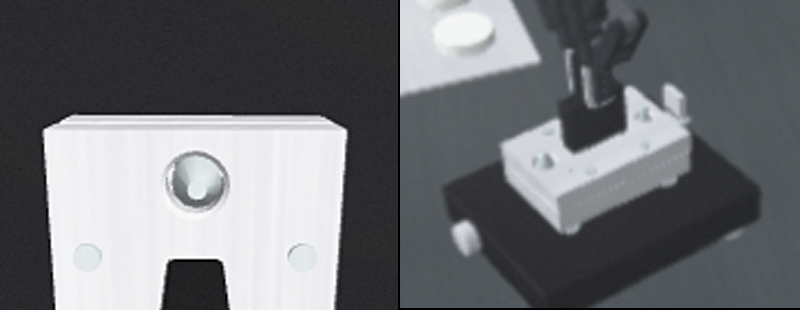

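The halves are flush, with both cones standing through their holes: the big one at (197,183) in the left panel, and (542,158) and (643,113) in the right panel. The force and height both agree with about 8 mm of travel, so I'm handing it in.

```bash
python3 -c "
from rig import ctrl
print(ctrl.sign_off())"
```

```text
the job is handed in; nothing more can be done
None
```

I closed the cell the right way round and flush on both dowels, and handed it in with the gripper still holding it about 8 mm down on its springs (judged from tool height and force; the sign-off returned no verdict).

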